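# Open the coffee box and set out the jars on the hatch turntable

## Task

Open up for the food-bank session: find which of the three keys in the wooden stand turns the lock of the red steel box by trying them one at a time, put every key that does not turn it back down into the stand, and leave the right one in the lock, turned fully clockwise. Swing the lid fully back so that it rests open against its stop, and stand every coffee jar from the box upright on the green mat of the turntable while that mat is still on your side. Then swing the turntable half a turn until it clicks home, so that the jars are on the far side, without disturbing the other groceries.

Things in the scene. Friction and masses are not known exactly. Their poses are not given: they have to be found in the camera images.
- key0_bow (a point): centre of the blue bow (handle) of a double-bitted steel safe key standing tip down in the stand. Bow 10 mm thick (x), 32 wide (y), 40 tall (z up); under it a round collar 42 across, 5 thick, that rests on lock or stand, its underside 25 mm below this point. Bits 3.5 mm thick (x), 28 wide (y), down to the tip 81 mm below, with one gap, at a height that differs by key. Colour tells nothing. 110 g.
- key1_bow (a point): centre of the yellow bow (handle) of a double-bitted steel safe key standing tip down in the stand. Bow 10 mm thick (x), 32 wide (y), 40 tall (z up); under it a round collar 42 across, 5 thick, that rests on lock or stand, its underside 25 mm below this point. Bits 3.5 mm thick (x), 28 wide (y), down to the tip 81 mm below, with one gap, at a height that differs by key. Colour tells nothing. 110 g.
- key2_bow (a point): centre of the green bow (handle) of a double-bitted steel safe key standing tip down in the stand. Bow 10 mm thick (x), 32 wide (y), 40 tall (z up); under it a round collar 42 across, 5 thick, that rests on lock or stand, its underside 25 mm below this point. Bits 3.5 mm thick (x), 28 wide (y), down to the tip 81 mm below, with one gap, at a height that differs by key. Colour tells nothing. 110 g.
- slot0 (a point): mouth of one of three slots in the top of the fixed dark wooden key stand (170 x 66 mm, 66 tall); they lie in a row along its x axis, 50 mm apart. Slot 29.5 mm long (y), 5 wide (x), 59 deep, edge bevelled 3 mm. Any key fits any slot, either way round.
- slot1 (a point): mouth of one of three slots in the top of the fixed dark wooden key stand (170 x 66 mm, 66 tall); they lie in a row along its x axis, 50 mm apart. Slot 29.5 mm long (y), 5 wide (x), 59 deep, edge bevelled 3 mm. Any key fits any slot, either way round.
- slot2 (a point): mouth of one of three slots in the top of the fixed dark wooden key stand (170 x 66 mm, 66 tall); they lie in a row along its x axis, 50 mm apart. Slot 29.5 mm long (y), 5 wide (x), 59 deep, edge bevelled 3 mm. Any key fits any slot, either way round.
- keyhole (a point): centre of the keyway, on the face of the round brass lock (54 mm across) in the top of the box's closed front strip, 104 mm above the table. Axes of the box (x away from the robot, z up); does not turn. Keyway at rest 29.5 mm along y, 5 along x; mouth flared to 37 x 13, 6 deep. Any key goes straight down 56 mm to its collar, either way round. Which key fits differs from start to start.
- lock (a joint): angle of the brass lock: 0 at rest (locked), grows clockwise seen from above to a stop at 1.5 rad (unlocked). The right key turns it all the way against 0.05 N m; with a wrong one it stops hard at 0.1 to 0.35 rad. Stays where left. A turned key is captive: turn it back to 0 to draw it out. Locked, a cam holds the lid shut.
- lid (a joint): angle of the red lid, 0 shut to 2.1 rad (leaning back against its stop). The hinge is free: below about 1.5 rad the lid falls shut, past it the lid falls back to the stop by itself, slowly. About 3 N at the handle lifts it.
- lid_handle (a point): middle of the black bar handle on the lid: a round bar 10 mm thick, 100 mm long along the box's y axis, 30 mm clear of the lid, near the lid's front edge. Moves with the lid; 140 mm in front of and 36 mm above the hinge when shut (about 136 mm above the table).
- lid_hinge (a point): middle of the lid's hinge line at the box's back top edge, 100 mm above the table; axes of the box, hinge line along y. The lid reaches 162 mm forward, is 314 wide and 6 thick. The well under it is 154 x 306 mm inside, floor 4 mm above the table, rim 100, centre 81 mm in front of the hinge; in it a low tray rim 28 mm high keeps jars 23 mm or more off the walls.
- jar0_mid (a point): centre (half-way up) of a squat full coffee jar, brown with a cream label and a red cap, a cylinder 64 mm in diameter and 80 mm tall, about 0.2 kg, low centre of mass, z up. It stands upright in the red box, on its floor, under the lid. Two or three jars are there; None if absent.
- jar1_mid (a point): centre (half-way up) of a squat full coffee jar, brown with a cream label and a red cap, a cylinder 64 mm in diameter and 80 mm tall, about 0.2 kg, low centre of mass, z up. It stands upright in the red box, on its floor, under the lid. Two or three jars are there; None if absent.
- jar2_mid (a point): centre (half-way up) of a squat full coffee jar, brown with a cream label and a red cap, a cylinder 64 mm in diameter and 80 mm tall, about 0.2 kg, low centre of mass, z up. It stands upright in the red box, on its floor, under the lid. Two or three jars are there; None if absent.
- disc_top (a point): centre of the upper face of the turntable's plywood disc (340 mm across), 30 mm above the table; turns with the disc. The disc's x axis points from the green mat towards the grey mat, y along the partition, z up. A clear partition up to 7 mm thick and 35 mm high crosses the disc along y, 284 mm long.
- green_mat (a point): centre of the green mat on the disc, 100 mm (x) by 220 mm (y), 1 mm thick, lying 16 to 116 mm from the partition; at the start it is on the robot's side. Turns with the disc.
- post_a (a point): a point 20 mm below the top of one upright post at the end of the partition, at y = +150 mm on the disc, for turning it by: round, 20 mm thick, 105 mm tall above the disc.
- post_b (a point): the same point of the other post, at y = -150 mm on the disc.
- carousel (a joint): angle of the turntable, 0 at the start, positive counter-clockwise from above; turns either way, no stops. Spring detents hold it at 0 and at half a turn (3.14 or -3.14), where the partition lines up with two yellow marks on the base; each draws it in from about 0.05 rad and takes about 5 N at a post to leave or enter.
- beans: bystander: blue food tin, 76 mm across, 108 mm tall, origin at its foot. Leave alone.
- tea: bystander: green tea carton, 75 x 130 x 85 mm tall, origin under its centre. Leave alone.
- soup: bystander: red food tin, 76 mm across, 108 mm tall, origin at its foot. Leave alone.
There are look-alikes about, which are no part of the job. What is shaped like the part that bears key2_bow but orange or turquoise is not meant. What is shaped like the part that bears key1_bow but orange is not meant.

How it is judged:
On the way, in this order (a step that is already met when the one before it is completed fails the run):
1. the lock is turned to its stop (value of joint lock above 1.3 rad), for 0.2 s.
2. the lid is open, leaning back (value of joint lid above 1.8 rad), for 0.2 s.
3. every jar stands on the green mat, let go, with the turntable still in its first detent (x of jar0_mid in the frame of disc_top between -0.13 and -0.025 m and y of jar0_mid in the frame of disc_top between -0.13 and 0.13 m and z of jar0_mid in the frame of disc_top between 0.03 and 0.05 m and angle between each of jar0_mid, jar1_mid, jar2_mid's own z axis and vertical below 0.15 rad and x of jar1_mid in the frame of disc_top between -0.13 and -0.025 m and y of jar1_mid in the frame of disc_top between -0.13 and 0.13 m and z of jar1_mid in the frame of disc_top between 0.03 and 0.05 m and x of jar2_mid in the frame of disc_top between -0.13 and -0.025 m and y of jar2_mid in the frame of disc_top between -0.13 and 0.13 m and z of jar2_mid in the frame of disc_top between 0.03 and 0.05 m and contact force between the fingers and jar0 below 0.2 N and contact force between the fingers and jar1 below 0.2 N and contact force between the fingers and jar2 below 0.2 N and value of joint carousel between -0.06 and 0.06 rad), for 0.2 s.
4. the turntable is turned half round ((value of joint carousel between 3.08159 and 3.20159 rad or value of joint carousel between -3.20159 and -3.08159 rad)), for 0.2 s.
At the end, for the whole second after the job is handed in: Lock over 1.3 rad with its key in it, other keys fully down in the stand; lid over 1.8 rad; every jar upright (0.15 rad), still, on the green mat's half (centre 25 to 130 mm from the partition, under 130 mm along it); turntable half a turn round within 0.06 rad (value of joint lock above 1.3 rad and value of joint lid above 1.8 rad and (value of joint carousel between 3.08159 and 3.20159 rad or value of joint carousel between -3.20159 and -3.08159 rad) and velocity of joint carousel between -0.05 and 0.05 rad/s and x of jar0_mid in the frame of disc_top between -0.13 and -0.025 m and y of jar0_mid in the frame of disc_top between -0.13 and 0.13 m and z of jar0_mid in the frame of disc_top between 0.03 and 0.05 m and angle between each of jar0_mid, jar1_mid, jar2_mid's own z axis and vertical below 0.15 rad and x of jar1_mid in the frame of disc_top between -0.13 and -0.025 m and y of jar1_mid in the frame of disc_top between -0.13 and 0.13 m and z of jar1_mid in the frame of disc_top between 0.03 and 0.05 m and x of jar2_mid in the frame of disc_top between -0.13 and -0.025 m and y of jar2_mid in the frame of disc_top between -0.13 and 0.13 m and z of jar2_mid in the frame of disc_top between 0.03 and 0.05 m and ((horizontal distance between key0_bow and keyhole below 0.008 m and z of key0_bow in the frame of keyhole below 0.031 m and angle between key0_bow's own z axis and vertical below 0.15 rad) or (horizontal distance between key0_bow and slot0 below 0.008 m and z of key0_bow in the frame of slot0 below 0.031 m and angle between key0_bow's own z axis and vertical below 0.15 rad) or (horizontal distance between key0_bow and slot1 below 0.008 m and z of key0_bow in the frame of slot1 below 0.031 m and angle between key0_bow's own z axis and vertical below 0.15 rad) or (horizontal distance between key0_bow and slot2 below 0.008 m and z of key0_bow in the frame of slot2 below 0.031 m and angle between key0_bow's own z axis and vertical below 0.15 rad)) and ((horizontal distance between key1_bow and keyhole below 0.008 m and z of key1_bow in the frame of keyhole below 0.031 m and angle between key1_bow's own z axis and vertical below 0.15 rad) or (horizontal distance between key1_bow and slot0 below 0.008 m and z of key1_bow in the frame of slot0 below 0.031 m and angle between key1_bow's own z axis and vertical below 0.15 rad) or (horizontal distance between key1_bow and slot1 below 0.008 m and z of key1_bow in the frame of slot1 below 0.031 m and angle between key1_bow's own z axis and vertical below 0.15 rad) or (horizontal distance between key1_bow and slot2 below 0.008 m and z of key1_bow in the frame of slot2 below 0.031 m and angle between key1_bow's own z axis and vertical below 0.15 rad)) and ((horizontal distance between key2_bow and keyhole below 0.008 m and z of key2_bow in the frame of keyhole below 0.031 m and angle between key2_bow's own z axis and vertical below 0.15 rad) or (horizontal distance between key2_bow and slot0 below 0.008 m and z of key2_bow in the frame of slot0 below 0.031 m and angle between key2_bow's own z axis and vertical below 0.15 rad) or (horizontal distance between key2_bow and slot1 below 0.008 m and z of key2_bow in the frame of slot1 below 0.031 m and angle between key2_bow's own z axis and vertical below 0.15 rad) or (horizontal distance between key2_bow and slot2 below 0.008 m and z of key2_bow in the frame of slot2 below 0.031 m and angle between key2_bow's own z axis and vertical below 0.15 rad)) and linear speed of each of jar0, jar1, jar2 below 0.03 m/s); the robot touches nothing.
It fails at once if a bystander (beans) is moved more than 30 mm or tipped (distance of beans from where it was at the start of the episode above 0.03 m or angle between beans's own z axis and vertical above 0.35 rad).
It fails at once if a bystander (tea) is moved more than 30 mm or tipped (distance of tea from where it was at the start of the episode above 0.03 m or angle between tea's own z axis and vertical above 0.35 rad).
It fails at once if a bystander (soup) is moved more than 30 mm or tipped (distance of soup from where it was at the start of the episode above 0.03 m or angle between soup's own z axis and vertical above 0.35 rad).
It fails at once if a jar falls over (angle between any of jar0_mid, jar1_mid, jar2_mid's own z axis and vertical above 1 rad).
Of jar0, jar1, jar2 only 2 to 3 are there at a start; the rules pass over those that are not, and their reading is None.
At some moment in a run one of jar0, jar1, jar2 may be knocked a few centimetres aside while the robot is not near it.
It also fails if it takes over 210 s, if anything falls off the work surface, if the arm or the gripper's body presses on something with over 40 N, if the wrist force passes 120 N, or if a joint passes its speed limit or range.

## Robot

A 7-joint arm with a two-finger parallel gripper is mounted at the origin on the work surface. World frame = base frame: x ahead of the robot, y to its left, z up, the work surface at z = 0. Lengths are in m, angles in rad, forces in N, time in s.
With the tool pointing down it reaches from about 0.35 to 0.9 m from the base axis. Payload 7.2 kg.
Tool frame: the origin (TCP) lies at the very end of the fingers, on their centre line; the grasp point (between the pads) lies 19 mm behind it; x points along the fingers, y is the direction in which the jaws open and shut, and the axes are right-handed (so a half turn about x gives the same grasp; the last joint's range is limited). The gripper opens to 88 mm and grips with 3 to 60 N. Pads are 20 mm wide; open, the fingers measure 115 mm over their backs; the gripper's body (75 mm by 178 mm) begins 61 mm behind the grasp point.
Start: joints at [1.083, 0.411, -0.013, 1.596, 0.006, 1.134, -0.082], TCP at [0.255, -0.571, 0.195] pointing down, gripper open.
Joint ranges: [-2.95, 2.95], [-0.29, 1.99], [-1.47, 1.44], [0.14, 2.54], [-1.03, 4.17], [0.13, 1.85], [-2.86, 2.86]. Speed limits (rad/s): [2.39, 2.39, 3.01, 3.01, 3.14, 3.14, 3.14].

## Interface

Orientations are given as a unit quaternion [x, y, z, w].
In Python, from cell import move_pose, movel, goto_joints, open_jaws, gripper_close, pause, inverse_kinematics, read_state, read_camera, IKError, hand_in gives the robot as it stands. Calls block until the motion is done:
- move_pose(position, orientation): joint-space move of the TCP to a pose.
- movel(position, rotation=None, feed=0.15, guard=None): straight line of the TCP; rotation=None keeps the orientation; feed is the mean speed in m/s. With guard (N) it stops when the force on the tool has changed by that much, and returns True; else False.
- goto_joints(angles): joint-space move.
- open_jaws() and gripper_close(): open the fingers fully, or close them until they stop; the grip force is fixed at half the most.
- pause(seconds).
- inverse_kinematics(position, orientation): joint angles nearest the present ones, or None.
- read_state(): the state.
- read_camera(name): name is "scene" or "top" or "wrist"; returns a dict with "frame" (400x640x3 uint8, red, green, blue), "fx", "fy", "cx", "cy" (pixels), "xyz" and "attitude" of the camera in the world. Camera axes: x right, y up, looking along -z (the intrinsics and any distortion apply to the point x, -y, -z); pixel columns grow to the right and rows downward; lengths in m; the calibration is good to about 2 mm. The wrist camera is an equidistant fisheye: a pixel r from the principal point sees the ray r / f radians off the axis. A picture is of the moment at which its call begins. There is no depth.
A pose or a line that the arm cannot do raises IKError and nothing moves.
- hand_in(): hands the job in, once; it reports no verdict.
The state is a dict: "time_s": time; "q": joint angles; "qvel": joint speeds; "tau": joint torques, N m; "position": TCP position; "tool_rot": TCP orientation; "wrist_force": force on the tool from outside, world axes, zero at the start; "ft_torque": the same for the moment, N m; "grip_width": finger opening in m.
Only numpy, scipy, OpenCV 4.12 (cv2) and the standard library are available. Lean on these libraries where they do the work, as an engineer would, in place of code of your own. Each camera call takes 0.05 s, during which the arm holds its last target. There are 200 camera calls.

## Working session

There is one attempt and no reset: what is moved stays moved. The work goes in short steps, each a Python script; the robot and the scene stay as the last script left them, time stands still between calls to the robot, and variables do not carry over. Pictures are saved under pics/ and viewed, about 12 in all and at most 16, crops included, and the job is handed in when it is done.

```bash
ls; mkdir -p pics; python3 - <<'E'
from cell import *
import cv2
for n in("scene","top"):
    c=read_camera(n); cv2.imwrite(f"pics/{n}0.png",c["frame"][:,:,::-1]); print(n,{k:v for k,v in c.items() if k!="frame"})
print(read_state())
E
```

```text
pics
scene {'fx': 518.7757666200351, 'fy': 518.7757666200351, 'cx': 325.32333665850086, 'cy': 206.4674258611407, 'xyz': array([1.47307711, 1.20359606, 1.08408912]), 'attitude': array([0.15747892, 0.44096708, 0.83027267, 0.30231726])}
top {'fx': 365.75513208452725, 'fy': 365.75513208452725, 'cx': 318.60936801562855, 'cy': 199.32933262201723, 'xyz': array([0.46297168, 0.05734514, 1.12679894]), 'attitude': array([ 0.02571584, -0.03281709, -0.69825717,  0.71463183])}
{'time_s': 0.1, 'q': array([ 1.08279014,  0.41179879, -0.01268445,  1.59694261,  0.00558099,
        1.13431537, -0.08219477]), 'qvel': array([ 0.00163876, -0.0022192 ,  0.00153901, -0.00151484,  0.00088893,
       -0.00105269, -0.00090359]), 'tau': array([ 4.34535759e-03, -5.89098716e+01,  6.44352939e-01, -2.91710508e+01,
       -5.37768484e-02,  1.44089229e-02,  8.50030438e-05]), 'position': array([ 0.25449223, -0.57030152,  0.19461378]), 'tool_rot': array([-0.69144889, -0.14782096,  0.69172448, -0.146849  ]), 'wrist_force': array([-0.31079949,  1.71448153, -0.01419671]), 'ft_torque': array([ 0.01072022, -0.00430423,  0.05341269]), 'grip_width': 0.08773712744242139}
```

View pics/top0.png

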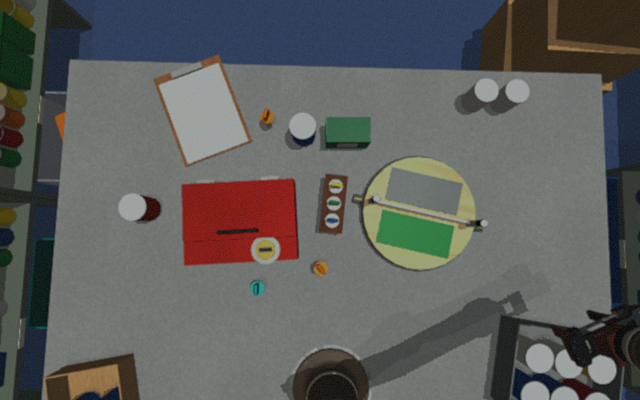

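View pics/scene0.png

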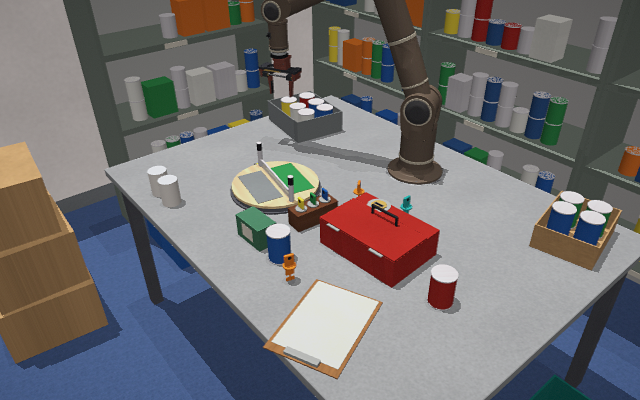

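The top view shows the stand keys as yellow (336,186), green (334,203) and blue (333,220). The box's lock is at (265,249) and its handle at (238,231). The turntable is at (419,213) with the green mat at (414,234). Possible confusions are the free-standing orange pieces at (268,117) and (320,268), and the turquoise one at (257,288). The wanted keys are the three in the wooden stand. Next I'll measure.

```bash
cat > h.py <<'E'
from cell import *
import cv2, numpy as np
from scipy.spatial.transform import Rotation as R
def ray(c,u,v):
    x=(u-c["cx"])/c["fx"]; y=(v-c["cy"])/c["fy"]
    if c.get("fish"):
        r=np.hypot(x,y); k=np.tan(r)/r if r>1e-9 else 1; x*=k; y*=k
    return R.from_quat(c["attitude"]).apply([x,-y,-1.])
def onplane(c,u,v,z):
    d=ray(c,u,v); return c["xyz"]+d*(z-c["xyz"][2])/d[2]
def proj(c,p):
    q=R.from_quat(c["attitude"]).inv().apply(np.asarray(p)-c["xyz"]); x,y=q[0]/-q[2],-q[1]/-q[2]
    if c.get("fish"):
        r=np.hypot(x,y); k=np.arctan2(np.hypot(q[0],q[1]),-q[2])/r; x*=k;y*=k
    return np.array([c["cx"]+c["fx"]*x,c["cy"]+c["fy"]*y])
def cam(n,save=None):
    c=read_camera(n); c["fish"]=(n=="wrist")
    if save: cv2.imwrite(f"pics/{save}.png",c["frame"][:,:,::-1])
    return c
def mask(c,lo,hi):
    m=cv2.inRange(cv2.cvtColor(c["frame"],cv2.COLOR_RGB2HSV),np.array(lo),np.array(hi)); return m
def blobs(m,amin=10,roi=None):
    if roi: 
        k=np.zeros_like(m); k[roi[1]:roi[3],roi[0]:roi[2]]=1; m=m*k
    n,l,s,ce=cv2.connectedComponentsWithStats(m)
    return sorted([(int(s[i,4]),ce[i].round(1),s[i,:4]) for i in range(1,n) if s[i,4]>=amin],key=lambda t:-t[0]),l
def rot(yaw):  # tool x down, jaws (tool y) at angle yaw from world x
    return R.from_matrix(np.array([[0,np.cos(yaw),np.sin(yaw)],[0,np.sin(yaw),-np.cos(yaw)],[-1,0,0]])).as_quat()
E
python3 - <<'E'
from h import *
c=cam("top")
def show(n,lo,hi,z,roi,a=8):
    for A,ce,b in blobs(mask(c,lo,hi),a,roi)[0][:4]: print(n,A,ce,b,onplane(c,*ce,z).round(4))
S=(318,170,350,240)
show("yel",(20,120,90),(35,255,255),.111,S); show("gre",(45,100,40),(80,255,255),.111,S); show("blu",(100,100,40),(125,255,255),.111,S)
show("stand",(0,60,20),(18,200,130),.066,S)
show("mat",(45,100,60),(75,255,255),.031,(360,190,480,270),200)
show("ply",(18,20,120),(35,140,255),.03,(350,150,490,280),100)
m=mask(c,(0,150,60),(8,255,255)); m|=mask(c,(172,150,60),(180,255,255))
bl,l=blobs(m,200,(170,160,310,280))
for A,ce,b in bl: print("red",A,ce,b); r=cv2.minAreaRect(np.argwhere(l==np.argmax([0]+[ (l==i).sum() for i in range(1,l.max()+1)]))[:,::-1].astype(np.float32)); print(r)
show("lock",(12,20,120),(40,130,255),.104,(240,230,290,270)); show("handle",(0,0,0),(180,255,45),.136,(200,222,262,240))
r=cv2.boxPoints(r); print([onplane(c,*p,.104).round(3) for p in r])
cv2.imwrite("pics/crop1.png",cv2.resize(c["frame"][150:280,170:500,::-1],None,fx=2.4,fy=2.4,interpolation=cv2.INTER_CUBIC))
E
```

```text
yel 31 [335.9 184.4] [331 183  11   4] [0.5904 0.0007 0.111 ]
gre 24 [333.6 202.1] [330 201   9   3] [0.5406 0.0062 0.111 ]
blu 27 [332.3 219.9] [327 219  11   3] [0.491  0.0088 0.111 ]
stand 753 [332.9 203.4] [319 174  29  59] [0.5402 0.0059 0.066 ]
mat 2375 [414.8 233.7] [376 210  78  48] [ 0.4577 -0.2427  0.031 ]
ply 4469 [419.9 212.5] [363 157 113 113] [ 0.5216 -0.2583  0.03  ]
red 8315 [237.2 219.4] [182 179 116  86]
((238.86740112304688, 221.48065185546875), (80.4150161743164, 114.05266571044922), 86.98721313476562)
lock 100 [265.1 249.4] [255 239  21  21] [0.4053 0.1931 0.104 ]
lock 17 [261.  249.9] [258 247   9   6] [0.4037 0.2044 0.104 ]
handle 82 [236.9 230.8] [218 229  40   5] [0.4551 0.2663 0.136 ]
[array([0.581, 0.438, 0.104]), array([0.606, 0.12 , 0.104]), array([0.382, 0.102, 0.104]), array([0.359, 0.415, 0.104])]
```

View pics/crop1.png

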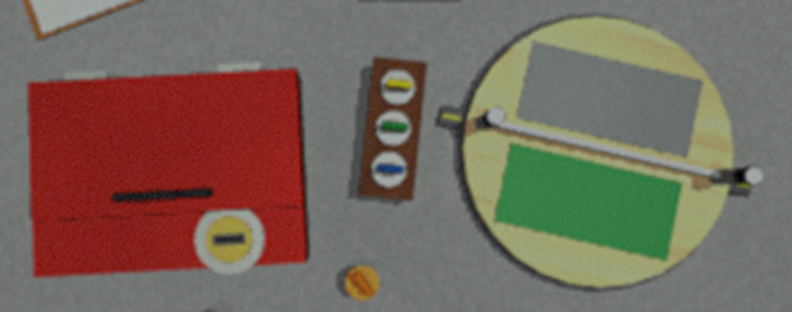

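Colour picks the stand keys out clearly: yellow, green and blue sit 50 mm apart, as described. The orange piece at (320,268) stands outside the stand. Now a close look with the wrist camera.

```bash
python3 - <<'E'
from h import *
ys=np.radians(-4.7); yb=np.radians(4.6)
for k in (0,np.pi):
    for n,p,y in (("stand",[.54,.006,.16],ys+np.pi/2+k),("lock",[.405,.193,.12],yb+np.pi/2+k),("turned",[.405,.193,.12],yb+np.pi/2+k-1.5)):
        q=inverse_kinematics(p,rot(y)); print(n,k,None if q is None else np.round(q,2))
E
```

```text
stand 0 [ 0.5   0.41 -0.77  1.81  0.32  1.06  1.1 ]
lock 0 [ 0.4   0.44 -1.17  2.04  0.49  0.98  0.63]
turned 0 [ 0.37  0.42 -1.13  2.04  0.46  0.96 -0.85]
stand 3.141592653589793 [ 0.22  0.33 -0.39  1.83  0.15  1.01 -1.89]
lock 3.141592653589793 [ 0.21  0.33 -0.9   2.05  0.32  0.91 -2.36]
turned 3.141592653589793 [ 0.43  0.47 -1.22  2.04  0.53  1.    2.23]
```

```bash
python3 - <<'E'
from h import *
ys=np.radians(-4.7); yb=np.radians(4.6)
move_pose([.54,.006,.25],rot(ys+np.pi/2)); pause(.3)
c=cam("wrist","w_stand"); print({k:v for k,v in c.items() if k!="frame"}); s=read_state(); print(s["position"],s["time_s"])
for p in ([.5904,.0007,.111],[.5406,.0062,.111],[.491,.0088,.111]): print(proj(c,p))
move_pose([.40,.193,.27],rot(yb+np.pi/2)); pause(.3)
c=cam("wrist","w_lock"); s=read_state(); print(s["position"],s["time_s"],proj(c,[.4053,.1931,.104]))
a=cv2.imread("pics/w_stand.png");b=cv2.imread("pics/w_lock.png")
cv2.imwrite("pics/w1.png",np.vstack([cv2.resize(a,(480,300)),cv2.resize(b,(480,300))]))
E
```

```text
{'fx': 309.70691628693146, 'fy': 309.70691628693146, 'cx': 320.2113169489801, 'cy': 198.1964072352958, 'xyz': array([0.46704673, 0.01131242, 0.43881564]), 'attitude': array([-0.09906439, -0.0928202 ,  0.67085032,  0.72906138]), 'fish': True}
[0.54000516 0.00575625 0.24995784] 2.8
[319.17389835 225.69130367]
[320.38746455 182.36227793]
[318.96005567 136.55944422]
[0.40040649 0.19248762 0.26980024] 4.0833 [320.18068086 180.90781047]
```

View pics/w1.png

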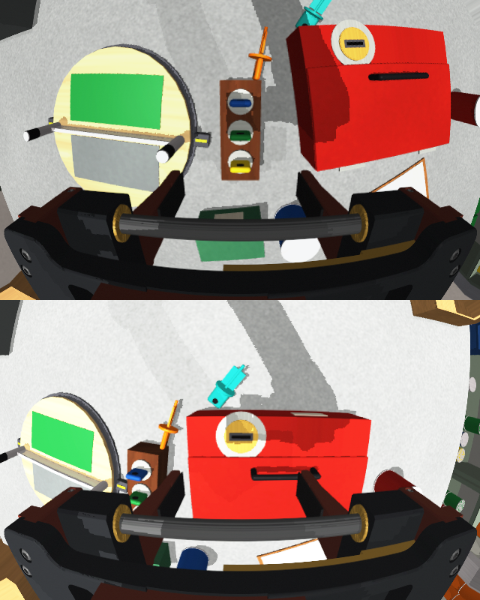

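Wrist images: blue, green and yellow keys at about (320,138), (320,178) and (320,222), and the keyhole at about (321,181). All match the positions projected from the top view. Now I'll refine and take the first key, green.

```bash
python3 - <<'E'
from h import *
c=cam("wrist")
m=mask(c,(0,0,0),(180,255,70)); bl,l=blobs(m,20,(295,165,345,200))
for A,ce,b in bl[:3]:
    i=l[int(ce[1]),int(ce[0])]; pts=np.argwhere(l==i)[:,::-1].astype(np.float32); r=cv2.minAreaRect(pts)
    bp=[onplane(c,*p,.104) for p in cv2.boxPoints(r)]; e=[bp[1]-bp[0],bp[2]-bp[1]]; e=max(e,key=np.linalg.norm)
    print("keyhole",A,ce,onplane(c,*ce,.104).round(4),[np.linalg.norm(bp[1]-bp[0]).round(4),np.linalg.norm(bp[2]-bp[1]).round(4)],np.degrees(np.arctan2(e[1],e[0])))
for n,lo,hi in(("brass",(15,90,120),(32,255,255)),):
    for A,ce,b in blobs(mask(c,lo,hi),100,(285,150,360,220))[0][:2]: print(n,A,ce,b,onplane(c,b[0]+b[2]/2-.5,b[1]+b[3]/2-.5,.104).round(4))
# box yaw from handle
bl,l=blobs(mask(c,(0,0,0),(180,255,60)),100,(325,215,425,245))
for A,ce,b in bl[:2]: print("h",A,ce,b,onplane(c,*ce,.141).round(4))
# stand
move_pose([.51,.006,.25],rot(np.radians(85.3))); pause(.3)
c=cam("wrist","ws2")
for n,lo,hi in (("yel",(20,120,60),(35,255,255)),("gre",(45,100,30),(80,255,255)),("blu",(100,100,30),(125,255,255))):
    for A,ce,b in blobs(mask(c,lo,hi),40,(290,80,350,290))[0][:2]: print(n,A,ce,b,onplane(c,b[0]+b[2]/2-.5,b[1]+4,.111).round(4), onplane(c,*ce,.105).round(4))
bl,l=blobs(cv2.morphologyEx(mask(c,(0,60,20),(18,220,150)),cv2.MORPH_CLOSE,np.ones((25,25))),500,(270,60,370,290))
ct=np.argwhere(l==l[int(bl[0][1][1]),int(bl[0][1][0])])[:,::-1].astype(np.float32); r=cv2.minAreaRect(ct); print(r,[onplane(c,*p,.066).round(4) for p in cv2.boxPoints(r)])
cv2.imwrite("pics/ws2c.png",cv2.resize(c["frame"][60:290,240:400,::-1],None,fx=2.5,fy=2.5))
E
```

```text
keyhole 164 [321.1 182.4] [0.4069 0.1945 0.104 ] [np.float64(0.0316), np.float64(0.0072)] 94.50166034437389
brass 1267 [320.9 181.2] [298 160  46  44] [0.4059 0.1937 0.104 ]
h 944 [386.5 235.4] [335 224  90  21] [0.4534 0.2719 0.141 ]
yel 426 [320.6 244.8] [307 236  28  18] [0.5783 0.0024 0.111 ] [0.587  0.0018 0.105 ]
yel 42 [345.3 114.3] [343 103   6  23] [0.4317 0.0404 0.111 ] [0.4395 0.0401 0.105 ]
gre 342 [321.  205.9] [308 199  27  15] [0.534  0.0065 0.111 ] [0.5392 0.0061 0.105 ]
blu 308 [321.  163.7] [307 158  29  12] [0.4884 0.0101 0.111 ] [0.4912 0.0099 0.105 ]
((322.2707214355469, 176.98904418945312), (68.24591064453125, 169.90524291992188), 8.991246223449707) [array([ 0.616 , -0.0615,  0.066 ]), array([ 0.4037, -0.0057,  0.066 ]), array([0.4222, 0.0735, 0.066 ]), array([0.6392, 0.0279, 0.066 ])]
```

View pics/ws2c.png

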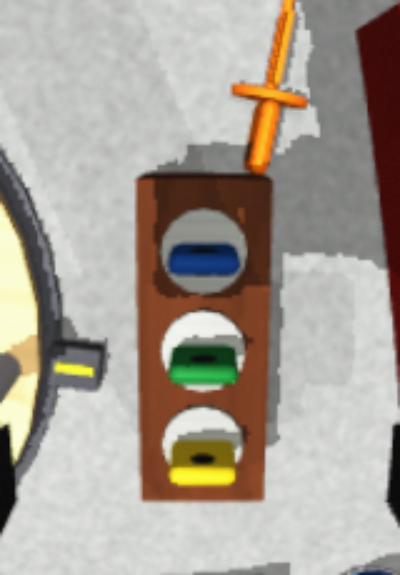

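The crop shows the three stand keys seated with collars down, and the orange look-alike standing apart. Trying green first.

```bash
cat >> h.py <<'E'
SL={"y":[.5904,.0016],"g":[.5406,.0062],"b":[.4908,.0097]}
YS=np.radians(85.2); YB=np.radians(94.5); KH=[.406,.194]
def st(): 
    s=read_state(); return s["position"].round(4),s["wrist_force"].round(1),s["ft_torque"].round(3),round(s["grip_width"],4),round(s["time_s"],1)
def pick(k):
    p=SL[k]; move_pose([*p,.24],rot(YS)); movel([*p,.135],feed=.2); print("guard",movel([*p,.077],feed=.08,guard=8))
    gripper_close(); print("held",*st()); movel([*p,.24],feed=.2); print("up",*st())
def insert(xy,top,yaw,dz=0):
    # top: z of mouth; TCP = bow-14; seated bow=top+25
    movel([*xy,top+.075],feed=.2); hit=movel([*xy,top+.011+dz],feed=.04,guard=10); print("insert hit",hit,*st()); return hit
E
python3 - <<'E'
from h import *
pick("g"); 
move_pose([*KH,.24],rot(YB)); print(*st())
insert(KH,.104,YB); 
E
```

```text
guard False
held [0.5406 0.0061 0.077 ] [ 0.   0.1 -0.4] [-0.017 -0.149 -0.025] 0.0312 8.1
up [0.5399 0.006  0.2389] [-0.5 -0.6 -2.1] [ 0.077 -0.127  0.043] 0.0315 9.0
[0.4073 0.1926 0.2399] [ 1.2 -0.4 -0. ] [ 0.078 -0.144  0.057] 0.0315 10.0
insert hit False [0.406  0.194  0.1151] [-0.1  0.9 -2.4] [ 0.231  0.014 -0.021] 0.0315 12.2
```

Seated in the lock. Now the turn test.

```bash
cat >> h.py <<'E'
def turn(lim=.25,z=.115,end=1.52):
    a=0; t0=read_state()["ft_torque"][2]
    while a<end:
        a=min(a+.06,end); move_pose([*KH,z],rot(YB-a)); pause(.1); t=read_state()["ft_torque"][2]-t0; print(round(a,2),round(t,3),end="; ")
        if abs(t)>lim: print("STOP"); return a,False
    print(); return a,True
def unturn(a,z=.115):
    for b in np.arange(a,0,-.06)[1:]: move_pose([*KH,z],rot(YB-b))
    move_pose([*KH,z],rot(YB)); pause(.2); print("back",*st())
E
python3 - <<'E'
from h import *
a,ok=turn(); print(a,ok,*st())
E
```

```text
0.06 0.059; 0.12 0.038; 0.18 0.27; STOP
0.18 False [0.406 0.194 0.115] [-2.5  0.   2. ] [0.153 0.441 0.25 ] 0.0312 13.2
```

```bash
python3 - <<'E'
from h import *
for a in(.22,.26): move_pose([*KH,.115],rot(YB-a)); pause(.15); print(a,*st())
unturn(.26)
E
```

```text
0.22 [0.406  0.1941 0.115 ] [-1.5  0.1  2.3] [0.166 0.391 0.537] 0.0313 13.6
0.26 [0.4062 0.1941 0.115 ] [-1.6  0.9  1.8] [0.252 0.107 0.771] 0.0312 14.0
back [0.406 0.194 0.115] [-2.6  0.5  3.1] [ 0.152  0.354 -0.017] 0.0316 15.5
```

Torque rises steeply, so green is at a hard stop and is the wrong key. It's turned back to 0. Next: draw it out, return it, and try blue.

```bash
cat >> h.py <<'E'
def back(k):
    g=movel([*KH,.24],feed=.1,guard=15); print("draw",g,*st())
    if g: return False
    move_pose([*SL[k],.24],rot(YS)); movel([*SL[k],.15],feed=.2)
    h=movel([*SL[k],.0775],feed=.04,guard=10); print("return",h,*st())
    if h: return False
    open_jaws(); movel([*SL[k],.24],feed=.2); print("free",*st()); return True
E
python3 - <<'E'
from h import *
if back("g"):
    pick("b"); move_pose([*KH,.24],rot(YB))
    if not insert(KH,.104,YB): print(turn(lim=.35),*st())
E
```

```text
draw False [0.4057 0.1938 0.2395] [ 1.  -0.6 -1.4] [ 0.14  -0.083 -0.043] 0.0315 16.9
return False [0.5407 0.0062 0.0777] [ 0.5  0.8 -1.9] [ 0.074 -0.122  0.009] 0.0313 20.3
free [0.5399 0.006  0.2389] [-0.6 -0.8 -0.2] [-0.014 -0.108 -0.023] 0.0878 22.3
guard False
held [0.4908 0.0097 0.077 ] [-0.1  1.   0.9] [ 0.044 -0.071 -0.038] 0.0314 25.1
up [0.4901 0.0095 0.239 ] [ 0.4  0.3 -1.1] [ 0.051 -0.163  0.015] 0.0312 26.0
insert hit False [0.406  0.194  0.1152] [-1.8 -0.7  2.4] [-0.048  0.396  0.026] 0.0313 29.1
0.06 -0.05; 0.12 -0.042; 0.18 -0.039; 0.24 0.017; 0.3 -0.059; 0.36 -0.047; 0.42 -0.074; 0.48 -0.099; 0.54 -0.044; 0.6 -0.046; 0.66 -0.026; 0.72 -0.056; 0.78 -0.082; 0.84 -0.113; 0.9 -0.1; 0.96 -0.077; 1.02 -0.111; 1.08 -0.01; 1.14 -0.097; 1.2 -0.03; 1.26 -0.075; 1.32 -0.048; 1.38 -0.059; 1.44 -0.12; 1.5 -0.089; 1.52 0.069; 
(1.52, True) [0.4062 0.194  0.1151] [0.8 3.  4.5] [ 0.631 -0.332  0.095] 0.0315 38.2
```

Blue turned freely to 1.5 rad, with the stop felt at the end. Next I'll release it, lift, and look at the lock and handle, and check IK along the lid arc with a tilted tool.

```bash
cat >> h.py <<'E'
HD=np.array([.4551,.2668]); bx=np.array([np.cos(YB-np.pi/2),np.sin(YB-np.pi/2)]); HG=HD+.140*bx
def lidpose(phi,tau,deep=.008):
    d=.140*-np.cos(phi)+.036*np.sin(phi); z=.100+.140*np.sin(phi)+.036*np.cos(phi)
    by=np.array([-bx[1],bx[0],0]); r=R.from_rotvec(by*tau)*R.from_quat(rot(YB-np.pi/2))
    tip=r.apply([1,0,0])*deep  # TCP beyond bar
    return np.array([*(HG+d*bx),z])+tip, r.as_quat()
E
python3 - <<'E'
from h import *
move_pose([*KH,.115],rot(YB-1.54)); open_jaws(); print(*st()); movel([*KH,.25],feed=.15)
move_pose([.40,.25,.27],rot(YB-np.pi/2)); pause(.3); c=cam("wrist","w_turned"); print(*st())
for p in ([*KH,.149],[*HD,.141]): print(proj(c,p).round(1))
for tau in(.3,.5,.7):
    for phi in(0,.5,1,1.5,2.0):
        p,q=lidpose(phi,tau); s=inverse_kinematics(p,q); print(tau,phi,p.round(3),None if s is None else np.round(s,2))
E
```

```text
[0.406 0.194 0.115] [-0.4 -0.6 -0.5] [-0.011 -0.117  0.017] 0.0876 39.4
[0.4001 0.2492 0.2697] [ 0.3 -1.   0.1] [-0.015 -0.076  0.028] 0.0872 41.1
[321.4 236.4]
[373.3 172.3]
0.3 0 [0.453 0.267 0.128] [-0.09  0.58 -0.64  1.64  0.17  1.28 -0.68]
0.3 0.5 [0.487 0.269 0.191] [-0.09  0.57 -0.64  1.49  0.16  1.43 -0.65]
0.3 1 [0.547 0.274 0.23 ] [-0.11  0.64 -0.63  1.28  0.19  1.58 -0.63]
0.3 1.5 [0.618 0.28  0.235] [-0.14  0.77 -0.62  1.04  0.25  1.69 -0.59]
0.3 2.0 [0.683 0.285 0.205] [-0.18  0.91 -0.61  0.83  0.31  1.76 -0.55]
0.5 0 [0.451 0.266 0.129] [-0.09  0.72 -0.63  1.49  0.12  1.48 -0.64]
0.5 0.5 [0.486 0.269 0.192] [-0.1   0.71 -0.63  1.33  0.11  1.63 -0.63]
0.5 1 [0.546 0.274 0.23 ] [-0.14  0.78 -0.61  1.1   0.14  1.79 -0.61]
0.5 1.5 [0.617 0.28  0.235] None
0.5 2.0 [0.682 0.285 0.205] None
0.7 0 [0.45  0.266 0.13 ] [-0.11  0.85 -0.62  1.34  0.07  1.67 -0.63]
0.7 0.5 [0.484 0.269 0.193] [-0.13  0.84 -0.61  1.18  0.06  1.82 -0.62]
0.7 1 [0.544 0.274 0.231] None
0.7 1.5 [0.615 0.279 0.236] None
0.7 2.0 [0.68  0.285 0.206] None
```

View pics/w_turned.png

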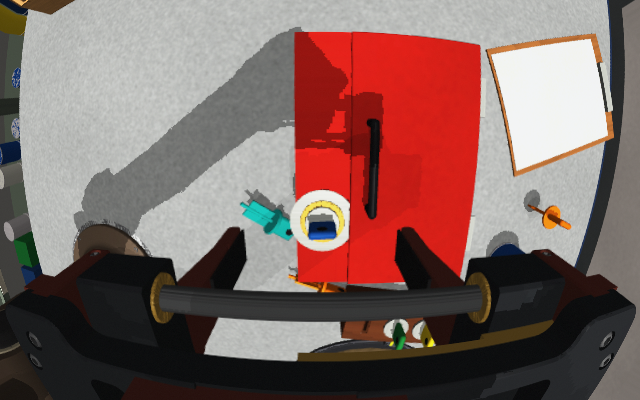

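The blue key sits in the lock at (322,225), turned crosswise. The handle runs (374,120)–(371,218), as predicted. Now lifting the lid.

```bash
python3 - <<'E'
from h import *
T=.3; D=.014
p,q=lidpose(0,T,D); ax=R.from_quat(q).apply([1,0,0])
move_pose(p-ax*.09,q); print("g",movel(p,feed=.08,guard=8)); gripper_close(); print(*st())
for phi in np.arange(.1,1.96,.09):
    p,q=lidpose(phi,T,D); movel(p,q,feed=.12)
    f=st()
    if phi<.3 or phi>1.5 or abs(f[1]).max()>10: print(round(phi,2),*f)
    if f[3]<.007: print("lost"); break
    if abs(f[1]).max()>25: break
cam("scene","lid1")
E
```

```text
g False
[0.451  0.2665 0.1226] [-0.3  0.   0.6] [-0.014 -0.371  0.005] 0.0003 44.3
0.1 [0.4558 0.2672 0.1369] [-0.1  0.6 -0.7] [ 0.007 -0.343 -0.   ] 0.0004 44.6
lost
```

View pics/lid1.png

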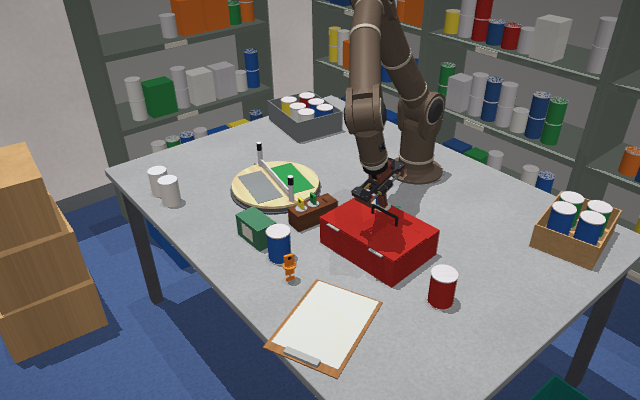

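```bash
python3 - <<'E'
from h import *
c=cam("wrist","w_miss"); s=read_state(); print(s["position"],R.from_quat(s["tool_rot"]).as_matrix().round(2))
for p in ([*HD,.136],s["position"]): print(proj(c,p).round(1))
E
```

```text
[0.45512095 0.26676294 0.1361828 ] [[-0.29  0.95  0.08]
 [-0.02  0.07 -1.  ]
 [-0.96 -0.3   0.  ]]
[319.3 228.7]
[319.3 228.8]
```

View pics/w_miss.png

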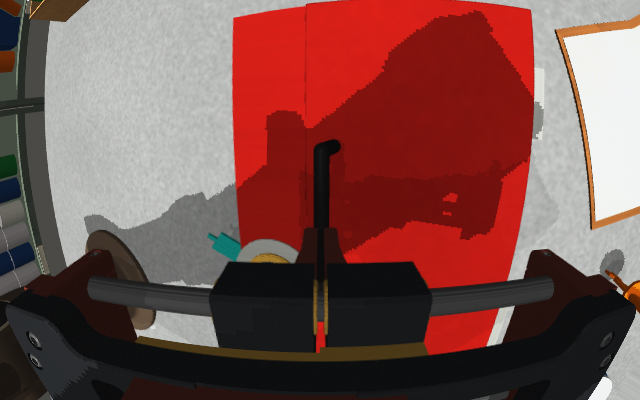

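```bash
python3 - <<'E'
from h import *
c=cam("wrist")
by=np.array([-bx[1],bx[0],0])
for phi in (0,.1):
    p,_=lidpose(phi,.3,0); print(phi,[proj(c,p+by*e).round(1) for e in (.05,.02,0)])
print(st())
cv2.imwrite("pics/w_miss2.png",cv2.resize(c["frame"][130:350,220:440,::-1],None,fx=2.7,fy=2.7,interpolation=cv2.INTER_CUBIC))
E
```

```text
0 [array([319.6, 152. ]), array([319.6, 199.1]), array([319.6, 228.7])]
0.1 [array([319.7, 155. ]), array([319.6, 205.7]), array([319.6, 237.1])]
(array([0.455 , 0.2667, 0.1361]), array([-0.2, -0.8, -0.5]), array([-0.017, -0.381,  0.004]), 0.0007, 44.7)
```

View pics/w_miss2.png

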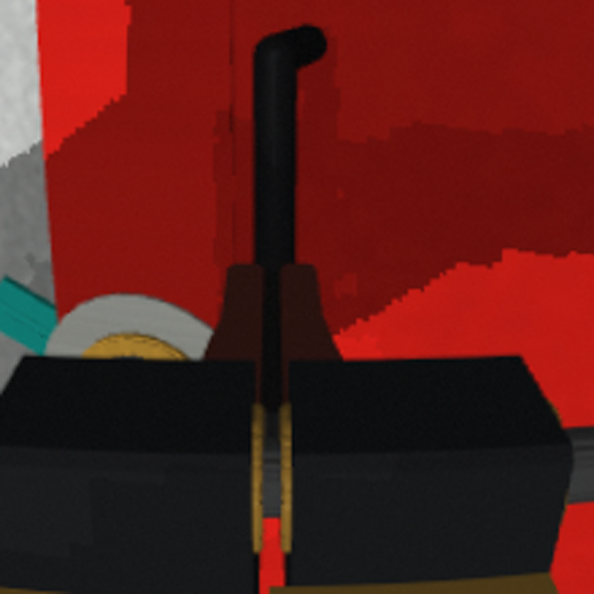

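The bar is not between the pads, although its position agrees with the image. I'll retry with a vertical tool and the grasp point right on the bar.

```bash
python3 - <<'E'
from h import *
s=read_state(); movel(s["position"]+[0,0,.06]); open_jaws()
p,q=lidpose(0,0,.019); move_pose(p+[0,0,.06],q); print("g",movel(p,feed=.08,guard=8),*st())
c=cam("wrist","w_op"); print([proj(c,p+[0,0,.019]), proj(c,p)])
gripper_close(); print(*st()); c2=cam("wrist","w_cl")
cv2.imwrite("pics/w_opcl.png",np.hstack([cv2.resize(x["frame"][120:350,200:440,::-1],None,fx=1.6,fy=1.6) for x in(c,c2)]))
E
```

```text
g False [0.4553 0.2671 0.1173] [-0.1  0.4  0.5] [-0.005 -0.1   -0.027] 0.0877 48.0
[array([319.51054332, 240.48379624]), array([319.50247251, 229.05121988])]
[0.4551 0.2668 0.117 ] [0.3 0.1 1. ] [-0.002 -0.121  0.026] 0.0006 49.4
```

View pics/w_opcl.png

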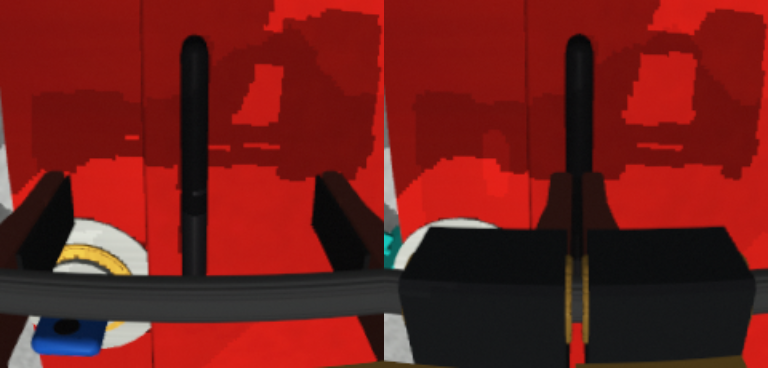

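```bash
python3 - <<'E'
from h import *
s0=read_state()["grip_width"]
for phi in (.1,.2,.3):
    p,q=lidpose(phi,.0,.019); movel(p,q,feed=.06); print(phi,*st())
c=cam("scene","lid2"); c2=cam("wrist")
a=cv2.resize(c["frame"][150:290,300:460,::-1],None,fx=2.4,fy=2.4); b=cv2.resize(c2["frame"][100:340,190:450,::-1],(400,336))
cv2.imwrite("pics/lid2c.png",np.hstack([a,b]))
E
```

```text
0.1 [0.4599 0.2673 0.1314] [ 0.3 -0.5  0.2] [-0.028 -0.094  0.057] 0.0004 49.8
0.2 [0.4654 0.2677 0.1445] [ 0.1 -0.   0. ] [-0.06  -0.093  0.039] 0.0005 50.2
0.3 [0.4723 0.2683 0.1571] [-0.6  0.4 -0.7] [-0.041 -0.007  0.05 ] 0.0005 50.6
```

View pics/lid2c.png

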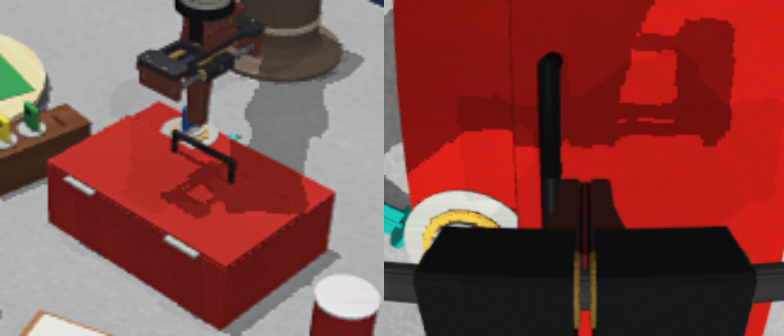

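The pictures don't settle the bar's height, so I'll probe it with the closed fingertips.

```bash
python3 - <<'E'
from h import *
p,q=lidpose(0,0,0); move_pose(p+[0,0,.035],q); print(*st())
print(movel(p+[0,0,-.026],feed=.03,guard=5),*st())
c=cam("wrist"); cv2.imwrite("pics/probe.png",cv2.resize(c["frame"][100:340,190:450,::-1],None,fx=2,fy=2))
E
```

```text
[0.455  0.2672 0.1715] [-1.  -0.1 -0.3] [-0.129 -0.119  0.053] 0.0005 51.0
True [0.4551 0.2668 0.114 ] [-0.8 -0.9  5.9] [-0.198  0.149 -0.073] 0.0003 52.7
```

View pics/probe.png

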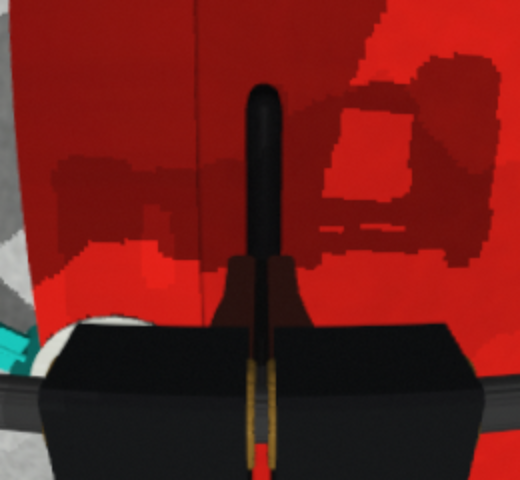

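```bash
python3 - <<'E'
from h import *
s=cam("scene","s3"); t=cam("top","t3"); w=cam("wrist")
m=mask(s,(0,0,0),(180,255,50)); print(blobs(m,15,(365,198,405,235))[0])
for z in (.109,.12,.136): print(z,[onplane(s,*p,z)[:2].round(4) for p in((372,205),(398,217.5))],[onplane(t,*p,z)[:2].round(4) for p in((218.5,231.8),(257,230))],onplane(w,322,148,z)[:2].round(4))
cv2.imwrite("pics/s3c.png",cv2.resize(s["frame"][170:250,340:440,::-1],None,fx=7,fy=7,interpolation=cv2.INTER_CUBIC))
movel([.4551,.2668,.2])
E
```

```text
[(96, array([385.3, 213.1]), array([372, 204,  26,  22], dtype=int32))]
0.109 [array([0.4307, 0.192 ]), array([0.4171, 0.2986])] [array([0.451 , 0.3226]), array([0.4584, 0.2166])] [0.4524 0.3187]
0.12 [array([0.4425, 0.2034]), array([0.429 , 0.3088])] [array([0.4511, 0.3198]), array([0.4584, 0.2149])] [0.4522 0.3199]
0.136 [array([0.4596, 0.22  ]), array([0.4463, 0.3237])] [array([0.4513, 0.3156]), array([0.4585, 0.2124])] [0.452  0.3216]
```

View pics/s3c.png

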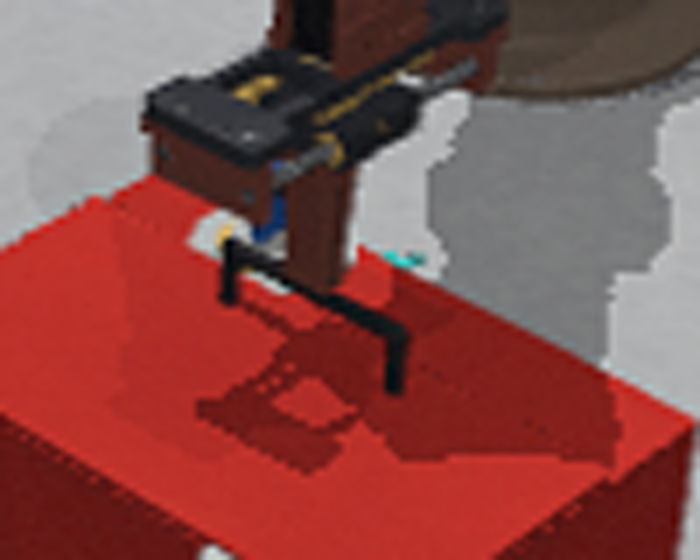

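The scene view shows the fingertips resting on the bar (top at about 0.139) while the TCP reads 0.114. So the real fingertips end about 25 mm short of the nominal TCP. The key work was unaffected because it was relative to the pick height. I'll use that offset and grip the bar again.

```bash
cat >> h.py <<'E'
OFF=.025  # real fingertips are this far behind the nominal TCP
E
python3 - <<'E'
from h import *
open_jaws(); T=.3; D=.012+OFF
p,q=lidpose(0,T,D); ax=R.from_quat(q).apply([1,0,0])
move_pose(p-ax*.09,q); g=movel(p,feed=.08,guard=8); print("g",g); gripper_close(); f=st(); print(*f)
if f[3]>.007:
  for phi in np.arange(.1,1.96,.0925):
    p,q=lidpose(phi,T,D); movel(p,q,feed=.12)
    f=st()
    if phi<.3 or phi>1.5 or abs(f[1]).max()>10: print(round(phi,2),*f)
    if f[3]<.007: print("lost"); break
    if abs(f[1]).max()>25: break
E
```

```text
g False
[0.4449 0.266  0.1005] [ 3.3  1.4 -3.2] [ 0.239 -1.258 -0.071] 0.0092 57.8
0.1 [0.4492 0.2662 0.1143] [ 4.2  1.5 -5.3] [ 0.219 -1.507 -0.08 ] 0.009 58.1
0.19 [0.4541 0.2663 0.1262] [ 4.4  0.6 -6. ] [ 0.087 -1.806  0.003] 0.0092 58.4
0.29 [0.4602 0.2667 0.1378] [ 5.4  0.3 -5.3] [-0.09  -1.915  0.103] 0.0095 58.6
1.21 [0.5676 0.2757 0.2109] [-3.  -6.9 10.7] [-1.684  0.958  0.492] 0.0092 61.2
1.3 [0.5812 0.277  0.2119] [-2.3 -6.5 11. ] [-1.569  0.842  0.388] 0.0092 61.5
1.4 [0.595  0.2784 0.2117] [-0.7 -5.8 10.7] [-1.215  0.566  0.431] 0.0088 61.7
1.58 [0.622  0.2807 0.2068] [ 1.9 -3.6  7.8] [-0.893 -0.381  0.263] 0.0089 62.2
1.67 [0.6348 0.2818 0.2024] [ 3.2 -3.4  7.1] [-0.8   -0.492  0.255] 0.0094 62.5
1.76 [0.6471 0.2827 0.197 ] [ 3.1 -3.5  6.2] [-0.698 -0.693  0.257] 0.0092 62.7
1.86 [0.659  0.2837 0.1903] [ 3.1 -2.7  3.2] [-0.604 -0.81   0.287] 0.0088 63.0
1.95 [0.6703 0.2846 0.1826] [ 4.2 -1.8  3.8] [-0.545 -1.023  0.235] 0.0094 63.3
```

The bar was held all the way. Now release, withdraw, and find the jars.

```bash
python3 - <<'E'
from h import *
open_jaws(); print(*st())
s=read_state(); ax=R.from_quat(s["tool_rot"]).apply([1,0,0]); movel(s["position"]-ax*.14,feed=.15); print(*st())
move_pose([.45,-.05,.30],rot(np.pi/2)); pause(.3)
t=cam("top","t4"); s=cam("scene","s4")
cv2.imwrite("pics/t4c.png",np.vstack([cv2.resize(t["frame"][110:280,160:490,::-1],(600,309)),cv2.resize(s["frame"][130:290,230:470,::-1],(436,291))[:, :].copy() if 0 else cv2.resize(s["frame"][130:285,230:550,::-1],(600,291))]))
E
```

```text
[0.6686 0.2836 0.1812] [ 1.6 -0.1  0.1] [ 0.067 -0.486 -0.001] 0.0876 64.5Traceback (most recent call last):
  File "<stdin>", line 3, in <module>
cell.IKError: the arm cannot follow that straight line within its joint ranges
```

```bash
python3 - <<'E'
from h import *
s=read_state(); p0=s["position"]; ax=R.from_quat(s["tool_rot"]).apply([1,0,0])
def q(t): return lidpose(0,t)[1]
done=False
for t in (.3,.2,.1,0):
    try: movel(p0-ax*.07,q(t),feed=.12); print("ok",t,*st()); done=True; break
    except IKError as e: print(t,"IK")
if done:
    s=read_state(); movel(s["position"]+[0,0,.06],q(0),feed=.15); print(*st())
    move_pose([.45,-.05,.30],rot(np.pi/2)); pause(.3)
    t=cam("top","t4"); s=cam("scene","s4")
    cv2.imwrite("pics/t4c.png",np.vstack([cv2.resize(t["frame"][110:280,160:490,::-1],(600,309)),cv2.resize(s["frame"][130:285,230:550,::-1],(600,291))]))
E
```

```text
ok 0.3 [0.6889 0.2852 0.2474] [0.1 0.  0.3] [-0.02  -0.313  0.042] 0.0878 65.3
[0.6884 0.2843 0.3071] [ 1.1  0.1 -0.9] [-0.046 -0.008 -0.069] 0.0875 65.8
```

View pics/t4c.png

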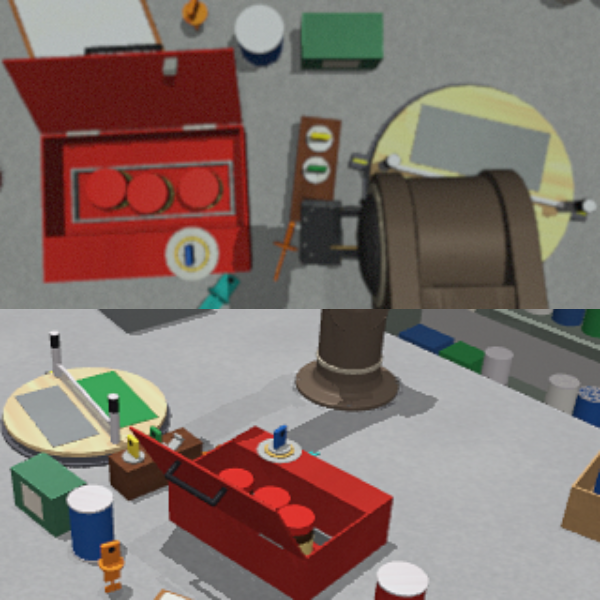

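The lid is open, and three red-capped jars are in the box near top pixels (218,213), (242,216) and (269,213). The keys are in place. Now locating the jars precisely with circles in the top and wrist views.

```bash
cat >> h.py <<'E'
def caps(c,z,roi,rmm=.032):
    # circles of the red caps; returns world points on plane z
    x0,y0,x1,y1=roi; k=4; pc=onplane(c,(x0+x1)/2,(y0+y1)/2,z); rp=np.linalg.norm(proj(c,pc+[rmm,0,0])-proj(c,pc-[rmm,0,0]))/2
    g=cv2.resize(c["frame"][y0:y1,x0:x1,0],None,fx=k,fy=k,interpolation=cv2.INTER_CUBIC); g=cv2.GaussianBlur(g,(5,5),0)
    h=cv2.HoughCircles(g,cv2.HOUGH_GRADIENT,1,rp*k*1.6,param1=80,param2=12,minRadius=int(rp*k*.88),maxRadius=int(rp*k*1.12))
    out=[]
    if h is not None:
        for u,v,r in h[0][:5]:
            u=u/k+x0; v=v/k+y0; out.append((round(float(u),1),round(float(v),1),round(float(r/k),1),onplane(c,u,v,z)[:2].round(4)))
    return out
E
python3 - <<'E'
from h import *
t=cam("top"); print("rows",*caps(t,.084,(198,196,285,232)),sep="\n")
move_pose([.55,.27,.30],rot(YB)); pause(.3); w=cam("wrist","w5"); print(*st()[:1])
P=[onplane(t,*p,.084) for p in((218,213),(242,216),(269.5,213))]; print([proj(w,p).round(0) for p in P])
a=[proj(w,p) for p in P]; x=[q[0] for q in a]; y=[q[1] for q in a]
print(*caps(w,.084,(int(min(x)-45),int(min(y)-45),int(max(x)+45),int(max(y)+45))),sep="\n")
# green mat/disc
m=mask(t,(45,100,60),(75,255,255))
E
```

```text
rows
(240.9, 216.1, 10.9, array([0.4965, 0.2678]))
(267.6, 214.1, 12.4, array([0.5039, 0.192 ]))
(218.6, 212.1, 11.8, array([0.5064, 0.3313]))
[0.5503 0.2693 0.3002]
[array([371., 138.]), array([320., 129.]), array([260., 133.])]
(372.4, 139.9, 23.0, array([0.5056, 0.3349]))
(263.9, 132.4, 25.5, array([0.5065, 0.1918]))
(324.4, 130.9, 24.1, array([0.4994, 0.2709]))
```

Top and wrist agree to 2–4 mm. Now the disc geometry from the first top image.

```bash
python3 - <<'E'
from h import *
c=cam("top"); f=c["frame"].copy(); c["frame"]=cv2.imread("pics/top0.png")[:,:,::-1].copy()
bl,l=blobs(mask(c,(45,100,60),(75,255,255)),500,(360,190,480,270)); ce=bl[0][1]
cn=max(cv2.findContours((l==l[int(ce[1]),int(ce[0])]).astype(np.uint8),0,1)[0],key=cv2.contourArea)
w=np.array([onplane(c,*p[0],.031)[:2] for p in cn],np.float32); r=cv2.minAreaRect(w); print("mat",r)
m=mask(c,(15,30,110),(35,160,255)); bl,l=blobs(m,20,(355,150,485,280)); 
pts=np.argwhere(cv2.morphologyEx(m,cv2.MORPH_OPEN,np.ones((3,3)))[150:280,362:478]>0)[:,::-1]+[362,150]
hull=cv2.convexHull(pts.astype(np.int32))[:,0]; e=cv2.fitEllipse(hull.astype(np.float32)); print("disc ell",e, onplane(c,*e[0],.03).round(4), e[1][0]/365.7*1.097)
p=[onplane(c,*q,.135)[:2] for q in ((376.2,198.7),(483.3,223.3))]; print("posts",p,(p[0]+p[1])/2,np.linalg.norm(p[0]-p[1]),np.degrees(np.arctan2(*(p[0]-p[1])[::-1])))
E
```

```text
mat ((0.45803436636924744, -0.2423352301120758), (0.21918269991874695, 0.09824299067258835), 77.90833282470703)
disc ell ((419.1031799316406, 212.797119140625), (111.35786437988281, 113.80201721191406), 138.43609619140625) [ 0.5206 -0.2559  0.03  ] 0.3340431425341303
posts [array([ 0.55082758, -0.1086186 ]), array([ 0.49057897, -0.40100798])] [ 0.52070327 -0.25481329] 0.2985321481948192 78.35681623511152
```

Disc geometry is consistent: centre (.5207,-.2555), posts 299 mm apart, mat 64 mm from the centre. Moving the left jar first.

```bash
cat >> h.py <<'E'
C=np.array([.5207,-.2555]); YD=np.radians(-11.9); dx=np.array([np.cos(YD),np.sin(YD)]); dy=np.array([-dx[1],dx[0]])
ZP=.040
def jar(xy,yaw,y,x=-.072):
    move_pose([*xy,.17],rot(yaw)); g=movel([*xy,ZP],feed=.1,guard=6); print("down",g,*st())
    if g: return False
    gripper_close(); w=st(); print("grip",*w)
    if w[3]<.055: return False
    movel([*xy,.2],feed=.15); print("up",*st())
    t=C+x*dx+y*dy; move_pose([*t,.2],rot(YD)); movel([*t,.10],feed=.2); g=movel([*t,ZP+.0275],feed=.04,guard=5); print("place",g,*st())
    open_jaws(); movel([*t,.2],feed=.15); print("done",*st()); return True
def look():
    move_pose([.55,.27,.30],rot(YB)); pause(.2); w=cam("wrist"); c=caps(w,.084,(215,88,417,183)); print(*c,sep="\n"); return c
E
python3 - <<'E'
from h import *
if jar([.506,.333],YB-np.pi/2-.1,.078): look()
E
```

```text
down False [0.5064 0.3333 0.0407] [-0.9  0.1  0.5] [-0.022 -0.048 -0.017] 0.0876 72.7
grip [0.5059 0.3331 0.0402] [-1.3 -1.2  3.4] [-0.042  0.228 -0.026] 0.0638 73.2
up [0.5056 0.3325 0.1989] [-0.1  0.2 -2. ] [-0.083 -0.04   0.089] 0.0634 74.4
place False [ 0.4665 -0.1644  0.0676] [ 0.4  0.  -2.3] [-0.019 -0.059  0.043] 0.0632 77.8
done [ 0.4657 -0.1642  0.1992] [-0.2 -0.5 -0. ] [-0.008 -0.099  0.011] 0.088 79.5
(264.1, 133.1, 24.6, array([0.5073, 0.1921]))
(324.1, 130.6, 23.8, array([0.499 , 0.2705]))
```

```bash
sed -i 's/ZP+.0275\],feed=.04,guard=5/ZP+.023],feed=.02,guard=4/' h.py; python3 - <<'E'
from h import *
if jar([.499,.2705],YB-np.pi/2,0.0):
    c=look()
    if len(c)==1 and jar(c[0][3],YB-np.pi/2-.785,-.078):
        move_pose([.45,.10,.30],rot(np.pi/2)); pause(.3); t=cam("top","t6")
        print(*caps(t,.111,(365,195,475,275)),sep="\n")
        print([ (C+(-.072)*dx+y*dy).round(4) for y in(.078,0,-.078)])
        f=t["frame"][:,:,::-1]; cv2.imwrite("pics/t6c.png",cv2.resize(f[110:280,160:490],(780,402)))
E
```

```text
down False [0.4994 0.2708 0.0407] [0.5 0.  0.5] [-0.007 -0.044 -0.009] 0.0879 84.2
grip [0.499  0.2705 0.0402] [-1.  -0.1  3.1] [-0.16   0.068 -0.006] 0.0635 84.7
up [0.4985 0.2701 0.199 ] [-0.8  0.1 -1.8] [-0.087 -0.079 -0.053] 0.0634 85.9
place True [ 0.4502 -0.2407  0.0661] [-1.6 -1.7  5. ] [ 0.004  0.029 -0.026] 0.0637 89.9
done [ 0.4497 -0.2404  0.1992] [ 0.1  0.2 -0.5] [-0.068 -0.087 -0.064] 0.0876 91.6
(262.6, 133.9, 23.8, array([0.5084, 0.1904]))
down False [0.5088 0.1906 0.0406] [ 0.6  0.7 -0.2] [-0.047 -0.008  0.042] 0.088 97.0
grip [0.5087 0.1904 0.0402] [ 0.1 -1.4  1. ] [-0.111 -0.092 -0.001] 0.0634 97.5
up [0.5078 0.1901 0.199 ] [-0.1  0.8 -2.9] [-0.014 -0.034 -0.02 ] 0.063 98.7
place True [ 0.4342 -0.3171  0.0661] [-1.4 -0.3  5.1] [-0.038  0.113  0.053] 0.0634 102.7
done [ 0.4336 -0.3167  0.1991] [-1.   0.4  0.2] [-0.036 -0.043  0.049] 0.0878 104.4
(422.6, 237.6, 11.6, array([ 0.4477, -0.2426]))
(394.6, 231.1, 11.4, array([ 0.4639, -0.1647]))
(450.1, 243.9, 11.5, array([ 0.4322, -0.3189]))
[array([ 0.4663, -0.1643]), array([ 0.4502, -0.2407]), array([ 0.4342, -0.317 ])]
```

View pics/t6c.png

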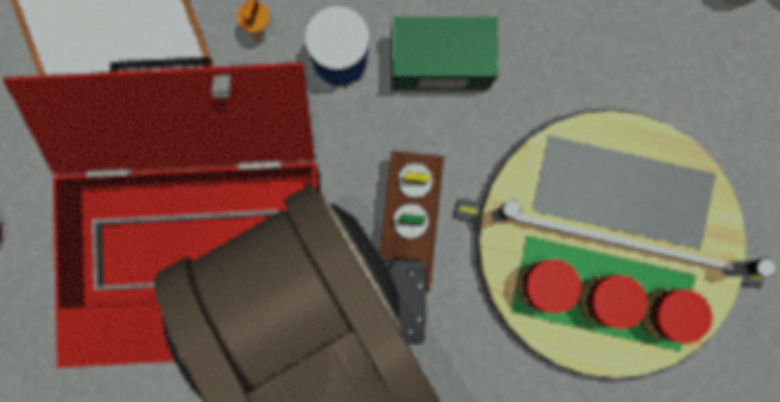

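All three jars stand on the mat, within 3 mm of target. Now planning the half turn: grip post a and turn counter-clockwise, with the tool turning along.

```bash
cat >> h.py <<'E'
def postpose(a,z=.080,r=.15):
    d=R.from_euler("z",a).apply([*dy,0])[:2]; return np.array([*(C+r*d),z]), rot(YD+a)
E
python3 - <<'E'
from h import *
p,q=postpose(0,.19); move_pose(p,q); print(read_state()["q"].round(2))
for a in np.linspace(0,3.14,7):
    p,q=postpose(a); s=inverse_kinematics(p,q); print(round(a,2),p.round(3),None if s is None else np.round(s,2))
E
```

```text
[ 0.67  0.41 -0.74  1.72  0.3   1.13 -0.36]
0.0 [ 0.552 -0.109  0.08 ] [ 0.62  0.53 -0.68  1.84  0.41  0.92 -0.46]
0.52 [ 0.474 -0.113  0.08 ] [ 0.78  0.44 -0.81  2.01  0.42  0.86  0.06]
1.05 [ 0.409 -0.155  0.08 ] [ 1.04  0.4  -0.94  2.11  0.44  0.84  0.67]
1.57 [ 0.374 -0.224  0.08 ] [ 1.28  0.43 -1.03  2.11  0.5   0.86  1.31]
2.09 [ 0.378 -0.302  0.08 ] [ 1.43  0.57 -1.12  2.    0.63  0.97  1.88]
2.62 [ 0.42  -0.367  0.08 ] [ 1.44  0.75 -1.19  1.83  0.78  1.13  2.38]
3.14 [ 0.49  -0.402  0.08 ] [ 1.37  0.95 -1.3   1.64  0.94  1.32  2.84]
```

```bash
python3 - <<'E'
from h import *
p,q=postpose(0); print(movel(p,q,feed=.1,guard=6)); gripper_close(); f=st(); print(*f)
if .015<f[3]<.025:
    A=np.linspace(0,np.pi,22)[1:]
    for a in A:
        p,_=postpose(a); movel(p,rot(YD+.8*a),feed=.08); f=st()
        if abs(f[1]).max()>8 or a>2.9: print(round(a,2),*f)
        if abs(f[1]).max()>30 or f[3]<.015: print("abort"); break
    else:
        pause(.3); open_jaws(); pause(.3); s=read_state(); movel(s["position"]+[0,0,.12],feed=.12); print(*st())
E
```

```text
False
[ 0.5523 -0.1088  0.0801] [ 3.6 -0.4 -2.9] [-0.117 -0.883  0.067] 0.0196 109.9
2.99 [ 0.4668 -0.398   0.0801] [-4.3 -7.5  5.6] [-1.456  0.827  0.18 ] 0.0196 118.5
3.14 [ 0.4891 -0.4046  0.0801] [-1.1 -9.1  3. ] [-1.644  0.208  0.195] 0.0195 119.0
[ 0.4893 -0.4023  0.1991] [ 0.3  0.  -0.2] [ 0.066 -0.092  0.041] 0.0877 121.8
```

Half turn done. Park the arm clear and check.

```bash
python3 - <<'E'
from h import *
move_pose([.255,-.571,.25],rot(YD+2.5)) if inverse_kinematics([.255,-.571,.25],rot(YD+2.5)) is not None else print("noik")
pause(.5); print(*st()); c=cam("top","t7"); s=cam("scene","s7")
C3=caps(c,.111,(365,155,475,240)); 
for k in C3:
    d=k[3]-C; print(k[:3],k[3],"disc' x",round(float(-d@dx),3),"y",round(float(-d@dy),3))
bl,l=blobs(mask(c,(0,0,60),(180,60,150)),300,(375,210,470,265)); 
bl,l=blobs(mask(c,(45,100,60),(75,255,255)),100,(365,150,480,215)); print("green",bl[:2])
p=[]
cv2.imwrite("pics/t7c.png",np.vstack([cv2.resize(c["frame"][110:280,160:500,::-1],(600,300)),cv2.resize(s["frame"][130:285,230:550,::-1],(600,291))]))
E
```

```text
[ 0.2552 -0.5709  0.25  ] [ 0.1 -0.3  0.4] [ 0.05  -0.075  0.014] 0.0881 123.5
(405.1, 178.6, 11.4) [ 0.6114 -0.1934] disc' x -0.076 y -0.079
(432.4, 185.4, 11.1) [ 0.5942 -0.2701] disc' x -0.075 y -0.001
(460.4, 191.1, 11.6) [ 0.5799 -0.3488] disc' x -0.077 y 0.079
green [(808, array([421.7, 200.9]), array([386, 186,  72,  29], dtype=int32))]
```

View pics/t7c.png

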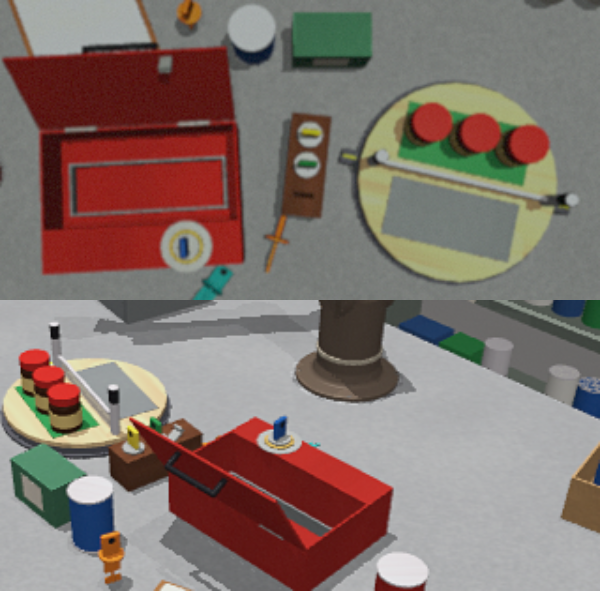

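```bash
python3 -c "
from cell import *
print(hand_in(), read_state()['time_s'])"
```

```text
the job is handed in; nothing more can be done
the job is handed in; nothing more can be done
```

The job is done and handed in at about 124 s of robot time. The hand-in gives no verdict, so these are my own checks.

**What I did**
- **Keys:** I tried the green key first; it stopped hard at about 0.15–0.2 rad, so I turned it back to 0 and returned it to its slot. The blue key then turned the lock to its stop at about 1.5 rad and is still in it. Blue worked, so I never tried or moved the yellow key.
- **Lid:** I lifted it by the handle to about 1.95 rad and let it fall back onto its stop.
- **Jars:** there were three, and all went onto the green mat while it was on the near side. I then turned the turntable half a turn counter-clockwise by one post.

**Last checks from the images**
- **Jars:** all three stand on the far side, 75–77 mm from the partition and at −79, −1 and +79 mm along it.
- **Turntable:** the posts line up with their starting line to within about 0.01 rad.
- **Lid and keys:** the lid leans back open, the blue key sits turned in the lock, and green and yellow are in the stand. How far down the keys sit I judged by eye and from the insertion readings.
- **Other groceries:** the blue tin, red tin and tea carton look where they were.

**What disagreed**
- **Fingertips:** they really end about 25 mm short of the stated tool point. This cost one missed grip at the handle and a second failed try, after which I corrected for it.
- **First jar:** I released it before feeling contact, probably a millimetre or so above the mat, and it stayed upright.

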